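Hang the gusset template on the occupied template hook

ROBOT

A 7-joint arm with a two-finger parallel gripper is mounted at the origin on the work surface. World frame = base frame: x ahead of the robot, y to its left, z up, the work surface at z = 0. Lengths are in mm, angles in rad, forces in N, time in s.
With the tool pointing down it reaches from about 350 to 900 mm from the base axis. Payload 7.2 kg.
Tool frame: the origin (TCP) lies at the centre of the arm's flange, where the gripper is bolted on; the fingertips stand ahead of it and the grasp point (between the pads) lies 163 mm ahead of it (tcp_to_tips is the z of the fingertips in the tool frame, in mm); z points along the fingers, y is the line along which they close (so a half turn about z gives the same grasp; the last joint's range is limited). The gripper opens to 88 mm and grips with 3 to 60 N. Pads are 20 mm wide; open, the fingers measure 115 mm over their backs; the gripper's body (75 mm by 178 mm) begins 61 mm behind the grasp point.
Start: joints at [-1.221, 0.411, -0.013, 1.596, 0.006, 1.134, -0.082], TCP at [253.602, 571.234, 404.653] pointing down, gripper open.
Joint ranges: [-2.95, 2.95], [-0.29, 1.99], [-1.47, 1.44], [0.14, 2.54], [-1.03, 4.17], [0.13, 1.85], [-2.86, 2.86]. Speed limits (rad/s): [2.39, 2.39, 3.01, 3.01, 3.14, 3.14, 3.14].

INTERFACE

Orientations are given as [roll, pitch, yaw] about the fixed x, y, z axes, in that order (R = Rz(yaw) Ry(pitch) Rx(roll)).
In Python, from bench import * gives the robot as it stands. The module is installed in compiled form; this text tells all that it offers.
- The arm moves only by the tool carry_out, never from a script. Its argument "plan" is one flat list of numbers, 5 for each row, row after row: the shift along the world's x, y, z in mm, then the turn about the world's z in degrees, then the finger opening in mm, from 0 to 87.8. A call has 1 to 5 rows; each row shifts and turns the commanded pose from where the row before left it; what a row does not reach is not made up. A row lasts 1/10 s, in which the tool goes at most 50 mm and 8.59 degrees, less where a joint would pass 70% of its speed; a pose out of reach is approached as far as the arm can. A call is refused whole if a number of a shift passes 50 or a number of a turn 8.59, either way. A call with a gripper value outside its range is refused whole. The fingers move at their own pace and stop on an object; "force" is the grip in N (left out, the last holds). Time passes only in rows, so rows that do not move let the fingers close. It gives the time, the measured TCP pose, the force, the opening and the grip force at its end, in the units of the state.
- read_state(): the state, without advancing time (a new reading comes with each control period).
- read_camera(name): name is "scene" or "top"; returns a dict with "image" (480x640x3 uint8, red, green, blue), "fx", "fy", "cx", "cy" (pixels), "R" (3x3) and "t" (3): a world point X has camera coordinates R X + t. Camera axes: x right, y down, z forward; pixel columns grow to the right and rows downward; lengths in mm; the calibration is good to about 2 mm. A picture is of the moment at which its call begins. There is no depth.
- hand_in(): hands the job in; it is judged then, once.
The state is a dict: "clock": time; "joint_positions": joint angles; "joint_velocities": joint speeds; "joint_efforts": joint torques, N m; "tool_pos": TCP position; "orientation": TCP orientation; "force": force on the tool from outside, world axes, zero at the start; "ft_torque": the same for the moment, N m; "finger_gap": finger opening in mm; "grip_force": force on a finger pad.
Only numpy, scipy, OpenCV 4.12 (cv2) and the standard library are available. Lean on these libraries where they do the work, as an engineer would, in place of code of your own. Each camera call takes 0.05 s, during which the arm holds its last target. There are 200 camera calls.

TASK

Lift the house-shaped gusset template out of the slack jaws of the bench vice and hang it by its slot on the stand's hook, in front of the round template that already hangs there. With it push the round one back along the bar until the pair comes up against the clamped collar, press them home there for a moment with a steady hand (5 to 10 N), then let it down fully behind the hook's upturned tip and leave both hanging freely, close together. Do not force or knock the plates or the hook, keep the round one on its bar throughout, and leave the other things on the bench alone.

Things in the scene. Friction and masses are not known exactly. Their poses are not given: they have to be found in the camera images.
- gusset_template: Loose house-shaped aluminium plate, 8 mm thick, 130 mm tall, ~0.18 kg, upright in the vice. Origin: middle of its slot's top edge, mid thickness; x normal to the plate, y across, z up. Tab 44 mm wide, top z=+14, with the slot (20 wide, z=0 to -28 mm); 45-degree shoulders from z=-46 widen it to 96 mm; bottom z=-116 mm. Either face may go first
- round_template: Loose aluminium plate 8 mm thick, ~0.16 kg, hanging on the hook: disc of 84 mm diameter under a tab 30 mm wide with a slot 18 x 28 mm. Origin: middle of the slot's top edge, mid thickness; x normal to the plate, along the bar; z up (tab top z=+10, disc centre z=-88 mm). Slides along the bar under less than 3 N
- stand: Grey steel hook stand, fixed: foot plate 150 x 130 x 12 mm, square post 25 mm wide, 238 mm tall, its front face at x=+35 mm. Origin: centre of the foot's underside. The hook is a level 10 mm round bar (axis z=220, top z=225 mm, y=0) from the post along the stand's -x, towards the robot; at x=-30 mm it turns straight up into the tip (x=-35 to -25 mm, top z=234 mm)
- hook_tip (a point): Top of the hook's upturned tip, on its axis; 9 mm above the bar's upper side
- vice: Blue bench vice, fixed, wood-lined jaws 102 mm wide. Origin: on the bench under the middle of the jaw gap; x across the gap (normal to the plate), y along the jaws. Gap 11 mm: the template stands loose in it on a ledge at z=110; jaw tops z=150 mm, so lift 40 mm to clear. Screw and handle reach 140 mm to -x, 130 mm high
- wire_brush: Loose bystander: wooden wire brush 260 x 30 x 30 mm lying bristles up on the bench, origin under its centre; leave it alone
- chipping_hammer: Loose bystander: chipping hammer about 280 mm long lying on the bench; leave it alone
- weld_magnet: Loose bystander: square welding magnet 90 x 90 x 18 mm lying on the bench; leave it alone
- tube_offcut: Loose bystander: offcut of square steel tube 120 x 50 x 50 mm; leave it alone
- nut: Loose bystander: M16 hexagon nut 30 mm wide lying on the stand's foot plate; leave it alone
- bar_root (a point): Point on the bar's axis at the post's front face (stand x=+35, z=220 mm). Near here a dark shaft collar, 26 mm diameter, 10 mm long, is clamped on the bar as a stop, its front face 14 to 38 mm in front of the post: it differs from case to case, is not measured and must be felt. Between collar and tip both plates fit with 6 mm or more to spare
- tab_grip (a point): On the gusset template 8 mm below its slot's top edge, mid thickness: a good height to grip the tab from above by its two side edges (44 mm apart), which leaves the slot free between the fingers
Not all that is in view belongs to the job. Leave any red or yellow look-alike of the stand alone. What is shaped like the gusset_template but red or turquoise is not meant.

How it is judged (in metres and radians):
On the way:
1. with its slot over the hook's bar, the gusset template presses the round one firmly back against the collar (contact force between gusset_template and round_template above 3 N and x of gusset_template in the frame of stand above -0.026 m and z of each of gusset_template, round_template in the frame of stand above 0.215 m), for 0.1 s.
At the end, for the whole second after the job is handed in: Both templates hang at rest on the bar behind the tip, within 0.15 rad of upright, slot tops within 3.5 mm of the bar's upper side, the gusset template in front, at most 3.5 mm of gap between them, after the pair was pressed back against the collar (x of gusset_template in the frame of stand above -0.0225 m and z of gusset_template in the frame of stand between 0.2215 and 0.2285 m and x of gusset_template in the frame of round_template between -0.0115 and -0.005 m and z of round_template in the frame of stand between 0.2215 and 0.2285 m and angle between each of gusset_template, round_template's own z axis and vertical below 0.15 rad and linear speed of each of gusset_template, round_template below 0.02 m/s); the robot touches nothing.
It fails at once if the round template is pushed with more than 15 N (contact force between gusset_template and round_template above 15 N).
It fails at once if the hook or stand is struck or loaded by the gusset template with more than 20 N (contact force between gusset_template and stand above 20 N).
It fails at once if the gripper pushes the round template with more than 5 N (contact force between the fingers and round_template above 5 N).
It fails at once if the round template is dislodged: lifted or dropped from the bar, or swung up by more than 0.5 rad (z of round_template in the frame of stand below 0.205 m or z of round_template in the frame of stand above 0.245 m or angle between round_template's own z axis and vertical above 0.5 rad).
It fails at once if a bystander is moved by more than 30 mm (distance of any of wire_brush, chipping_hammer, weld_magnet, tube_offcut, nut from where it was at the start of the episode above 0.03 m).
It also fails if it takes over 58 s, if anything falls off the work surface, if the arm or the gripper's body presses on something with over 40 N, if the wrist force passes 120 N, or if a joint passes its speed limit or range.

## Working session

There is one attempt and no reset: what is moved stays moved. The work goes in short steps, Python scripts to look and compute and a tool call to move; the robot and the scene stay as the last step left them, time stands still between calls to the robot, and variables do not carry over. Pictures are saved under pics/ and viewed, at most 10 in all, crops included, and the job is handed in when it is done.

Besides the shell and the picture viewer there is one more tool, called after "Request:" as name(argument=value, ...) on one line, values as JSON. carry_out: Moves the arm, as the interface text tells. Its arguments: {"type":"object","properties":{"plan":{"type":"array"},"force":{"type":"number"}},"required":["plan"]}

```bash
mkdir -p pics; cat > h.py <<'E'
from bench import *
import numpy as np, cv2
def cam(n):
    c=read_camera(n); c['R']=np.array(c['R']); c['t']=np.array(c['t']); c['image']=np.array(c['image']); return c
def proj(c,X):
    p=c['R']@np.array(X,float)+c['t']; return np.array([c['fx']*p[0]/p[2]+c['cx'],c['fy']*p[1]/p[2]+c['cy']])
def ray(c,uv):
    d=c['R'].T@np.array([(uv[0]-c['cx'])/c['fx'],(uv[1]-c['cy'])/c['fy'],1]); return -c['R'].T@c['t'],d
def onz(c,uv,z):
    o,d=ray(c,uv); return o+d*(z-o[2])/d[2]
def tri(c1,u1,c2,u2):
    (o1,d1),(o2,d2)=ray(c1,u1),ray(c2,u2)
    s=np.linalg.lstsq(np.array([d1,-d2]).T,o2-o1,rcond=None)[0]
    a,b=o1+d1*s[0],o2+d2*s[1]; return (a+b)/2,np.linalg.norm(a-b)
def save(c,f,roi=None,k=1):
    im=c['image'][:,:,::-1]
    if roi: x,y,w,h=roi; im=im[y:y+h,x:x+w]
    cv2.imwrite(f,cv2.resize(im,None,fx=k,fy=k,interpolation=cv2.INTER_CUBIC))
E
python3 - <<'E'
from h import *
for n in('scene','top'):
    c=cam(n); save(c,f'pics/{n}0.png'); print(n,c['fx'],c['cx'],c['cy'],-c['R'].T@c['t'],c['R'].round(3).tolist())
s=read_state();print(s)
E
```

```text
scene 437.1616314625096 317.36141713243427 245.7447116808368 [1152.17456942 -159.49194908  854.61630932] [[0.25, 0.968, -0.004], [0.702, -0.184, -0.688], [-0.666, 0.169, -0.726]]
top 451.92903414110384 316.3573423280946 238.14298376026278 [ 331.15669761  -15.41242791 1231.23937865] [[0.024, -1.0, 0.004], [-0.987, -0.024, -0.157], [0.157, -0.0, -0.988]]
{'clock': 0.1, 'joint_positions': array([-1.22121702,  0.41182549, -0.01272729,  1.59692159,  0.00562315,
        1.13427582, -0.08220944]), 'joint_velocities': array([ 0.00012691, -0.00244827, -0.00055723, -0.00138494, -0.00134853,
       -0.00056776, -0.00216435]), 'joint_efforts': array([ 3.18653962e-03, -5.89101005e+01,  6.43964745e-01, -2.91709846e+01,
       -5.38010756e-02,  1.44801271e-02,  6.86469275e-05]), 'tool_pos': array([253.5240577 , 571.07815926, 403.90529874]), 'orientation': array([-3.14020275e+00,  1.12649107e-04,  2.72385180e+00]), 'force': array([ 0.044486  ,  0.18734737, -0.44831365]), 'ft_torque': array([ 0.00785651, -0.01567245, -0.00118734]), 'grip_force': 0.0, 'finger_gap': 88.03551900634545}
```

View pics/scene0.png

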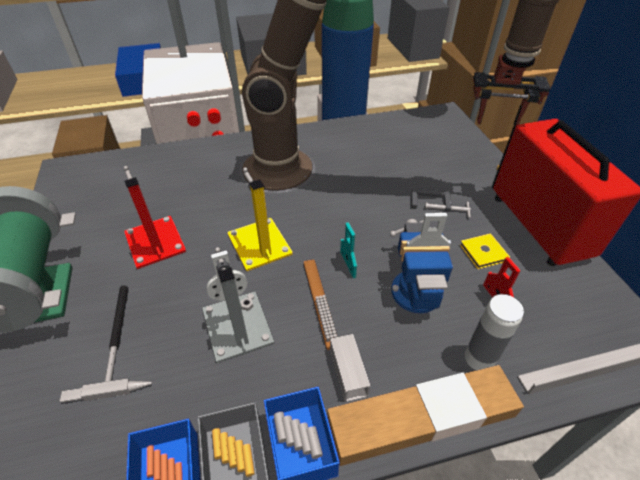

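View pics/top0.png

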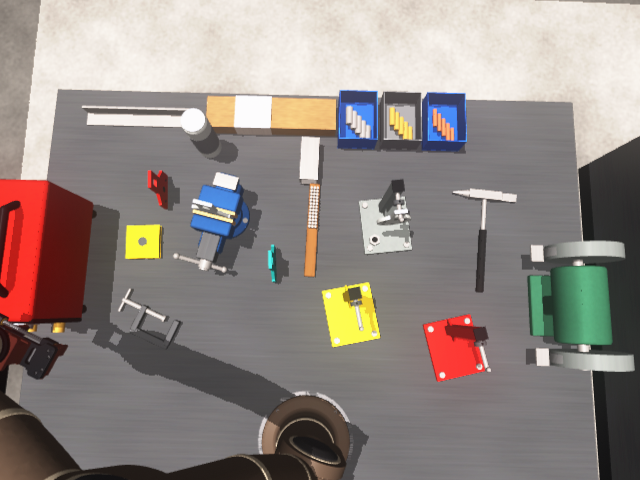

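The scene view shows the grey stand with the round plate at about (232,290). The grey gusset stands in the blue vice at about (433,228). The look-alikes are the red plate (502,278), the turquoise plate (348,250), the yellow stand (260,235) and the red stand (150,235). The grey gusset in the vice and the grey stand fit the description, so I'll confirm them enlarged.

```bash
python3 - <<'E'
from h import *
a=cam('scene')['image'];b=cam('top')['image']
def cr(i,x,y,w=80,h=60): return cv2.resize(i[y:y+h,x:x+w],(400,300),interpolation=cv2.INTER_CUBIC)
# scene stand: 110x? keep aspect
P=[cr(a,190,240,160,120),cr(a,390,200),cr(b,345,170,100,75),cr(b,175,168)]
im=np.vstack([np.hstack(P[:2]),np.hstack(P[2:])])
cv2.imwrite('pics/c1.png',im[:,:,::-1])
E
```

```text
(no output)
```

View pics/c1.png

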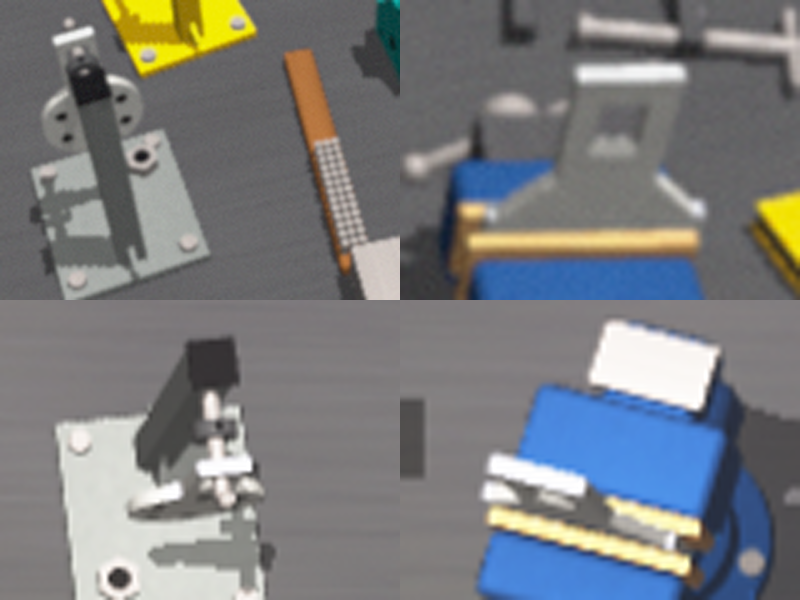

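Confirmed: the grey gusset (slotted tab, shoulders in the wooden jaws) is the one meant. The grey stand carries the round plate, with a dark collar behind it, and the nut lies on its foot. Next I measure them by rectifying onto known planes and using two views.

```bash
python3 - <<'E'
from h import *
t=cam('top');s=cam('scene')
def rect(c,z,cx,cy,h=130):
    # 1 px = .5mm ; col->y decreasing, row->x decreasing
    W=np.array([[cx+h,cy+h],[cx+h,cy-h],[cx-h,cy-h],[cx-h,cy+h]]);
    src=np.float32([proj(c,[*w,z]) for w in W]); n=4*h
    H=cv2.getPerspectiveTransform(src,np.float32([[0,0],[n,0],[n,n],[0,n]]))
    return cv2.warpPerspective(c['image'],H,(n,n),flags=cv2.INTER_LINEAR), lambda p:(cx+h-p[1]/2,cy+h-p[0]/2)
T=lambda u:tri(t,u[0],s,u[1])
print('tip',T([(401,220),(217,248)]),onz(t,(401,220),234),onz(s,(217,248),234))
print('posttop',T([(398,185.5),(225,272)]),onz(t,(398,185.5),238))
for u in((193,200.6),(212,205.4)):print('tabtop t',onz(t,u,240))
for u in((425.4,214.6),(447,215)):print('tabtop s',onz(s,u,240))
f=onz(t,(386,222),12);print(f)
for name,c in(('t',t),('s',s)):
    im,g=rect(c,12,*f[:2]);hsv=cv2.cvtColor(im,cv2.COLOR_RGB2HSV)
    m=((hsv[...,2]>120)&(hsv[...,1]<40)).astype(np.uint8); m=cv2.morphologyEx(m,cv2.MORPH_OPEN,np.ones((7,7)))
    k=max(cv2.findContours(m,0,2)[0],key=cv2.contourArea);r=cv2.minAreaRect(k);print('foot',name,[np.round(g(p),1) for p in cv2.boxPoints(r)],r[1],r[2],g(r[0]))
    cv2.imwrite(f'pics/r{name}.png',im[:,:,::-1])
    j=onz(t,(217,212),150);im,g=rect(c,150,j[0],j[1],90);hsv=cv2.cvtColor(im,cv2.COLOR_RGB2HSV)
    m=((abs(hsv[...,0].astype(int)-18)<9)&(hsv[...,1]>60)&(hsv[...,2]>100)).astype(np.uint8)
    for k in cv2.findContours(m,0,2)[0]:
        if cv2.contourArea(k)>300:
            r=cv2.minAreaRect(k);print('wood',name,[np.round(g(p),1) for p in cv2.boxPoints(r)],r[1],r[2],np.round(g(r[0]),1))
a=cv2.imread('pics/rt.png');b=cv2.imread('pics/rs.png');cv2.imwrite('pics/r.png',cv2.resize(np.hstack([a,b]),(800,400)))
E
```

```text
tip (array([ 536.11276549, -205.69681348,  231.17691698]), np.float64(0.08830982408033858)) [ 535.53149125 -205.20426521  234.        ] [ 538.9139048  -205.44391056  234.        ]
posttop (array([ 612.70155468, -196.70688041,  243.82832879]), np.float64(0.5574703794025819)) [ 614.34637871 -198.06041447  238.        ]
tabtop t [567.13206357 263.49030659 240.        ]
tabtop t [557.15947638 220.17076469 240.        ]
tabtop s [558.93371178 222.66525816 240.        ]
tabtop s [571.42454768 265.3528487  240.        ]
[ 574.3977717  -206.16865176   12.        ]
foot t [array([704.4, -76.2]), array([ 704.4, -335.7]), array([ 444.9, -335.7]), array([444.9, -76.2])] (519.0, 519.0) 90.0 (np.float64(574.6477717036447), np.float64(-205.9186517589514))
wood t [array([559.1, 290.8]), array([569.9, 288.5]), array([548.3, 189.3]), array([537.6, 191.7])] (202.95529174804688, 22.00771141052246) 12.26477336883545 [553.7 240.1]
foot s [array([ 635.4, -127.3]), array([ 643.4, -195.5]), array([ 492.1, -213.4]), array([ 484. , -145.2])] (304.7803649902344, 137.34689331054688) 83.2901611328125 (np.float64(563.7279718989572), np.float64(-170.35037630729124))
wood s [array([579.1, 288.2]), array([616.7, 271.8]), array([574.3, 174.4]), array([536.7, 190.8])] (212.48387145996094, 81.98278045654297) 23.5323486328125 [576.7 231.3]
wood s [array([620.9, 316. ]), array([621.1, 311.4]), array([586.1, 310.1]), array([585.9, 314.7])] (70.06246948242188, 9.172722816467285) 87.95458984375 [603.5 313. ]
```

View pics/r.png

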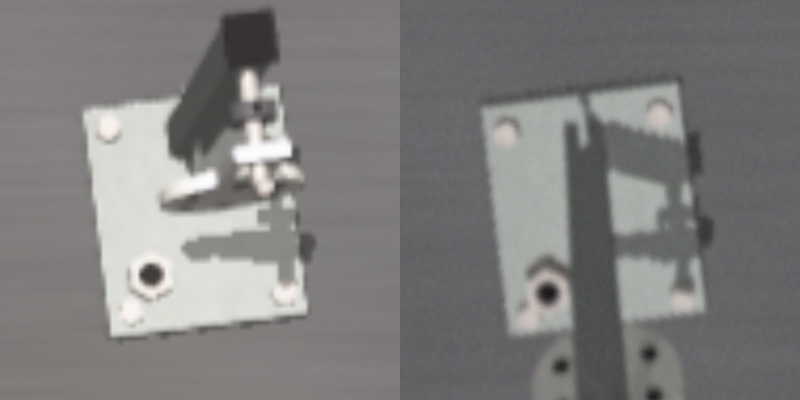

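The rectified view shows the foot corners. The stand origin is about (569,-203) with yaw +7.3°, the tip about (538.5,-206). The gusset tab centre is about (564,242) and its plane is turned -12°. I rise and go above the vice.

Request:
carry_out(plan=[0, 0, 48, 0, 87.8, 0, 0, 48, 0, 87.8, 25, -30, 0, 3, 87.8, 31, -33, 0, 3, 87.8, 31, -33, 0, 3, 87.8], force=15)

```text
clock: 0.8
tool_pos: [341.1, 474.2, 501.0]
orientation: [3.141, 0.0, 2.884]
force: [0.3, 1.0, 0.5]
finger_gap: 88.1
grip_force: 0.0
```

Request:
carry_out(plan=[31, -33, 0, 2.7, 87.8, 31, -33, 0, 0, 87.8, 31, -33, 0, 0, 87.8, 31, -33, 0, 0, 87.8, 31, -33, 0, 0, 87.8])

```text
clock: 1.3
tool_pos: [496.5, 308.7, 500.8]
orientation: [3.141, 0.0, 2.928]
force: [0.2, 0.0, 0.4]
finger_gap: 87.7
grip_force: 0.0
```

Request:
carry_out(plan=[31, -33, 0, 0, 87.8, 31, -33, 0, 0, 87.8, 6, -3, -20, 0, 87.8, 0, 0, -25, 0, 87.8, 0, 0, 0, 0, 87.8])

```text
clock: 1.8
tool_pos: [563.1, 240.6, 452.4]
orientation: [-3.138, -0.004, 2.927]
force: [-0.7, 0.9, -0.5]
finger_gap: 87.9
grip_force: 0.0
```

```bash
python3 - <<'E'
from h import *
t=cam('top');s=cam('scene');st=read_state();print(st['tool_pos'],st['orientation'])
p=st['tool_pos']
for c in(t,s): print(proj(c,[p[0],p[1],p[2]-163]),proj(c,[564,242,240]))
a=cv2.resize(s['image'][150:290,360:500],(400,400),interpolation=2);b=cv2.resize(t['image'][140:260,155:275],(400,400),interpolation=2)
cv2.imwrite('pics/g.png',np.hstack([a,b])[:,:,::-1])
E
```

```text
[563.45952187 241.51347752 455.86556424] [-3.14120889e+00 -6.90866907e-04  2.92846348e+00]
[196.61142844 196.60654784] [202.46977012 202.19157233]
[439.81170798 194.77738312] [435.05434106 214.59417113]
```

View pics/g.png

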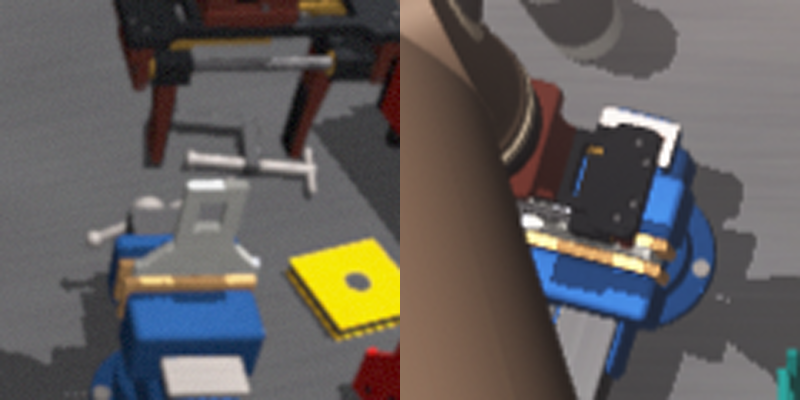

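The fingers straddle the tab: the tips are at about (414,206) and (462,204) in the scene view, with the tab centre at (435.6,214.8). I descend and close.

Request:
carry_out(plan=[0, 0, -25, 0, 87.8, 0, 0, -25, 0, 87.8, 0, 0, -15, 0, 87.8, 0, 0, -9, 0, 87.8, 0, 0, 0, 0, 87.8])

```text
clock: 2.4
tool_pos: [563.5, 241.7, 381.8]
orientation: [-3.142, -0.0, 2.929]
force: [-0.3, -0.5, 0.3]
finger_gap: 87.8
grip_force: 0.0
```

Request:
carry_out(plan=[0, 0, 0, 0, 60, 0, 0, 0, 0, 52, 0, 0, 0, 0, 48, 0, 0, 0, 0, 46, 0, 0, 0, 0, 45])

```text
clock: 2.9
tool_pos: [563.6, 241.2, 382.0]
orientation: [3.141, 0.0, 2.928]
force: [0.2, -0.0, 0.4]
finger_gap: 51.7
grip_force: 0.0
```

Request:
carry_out(plan=[0, 0, 0, 0, 45, 0, 0, 0, 0, 44, 0, 0, 0, 0, 42, 0, 0, 0, 0, 42, 0, 0, 0, 0, 40])

```text
clock: 3.4
tool_pos: [563.6, 241.4, 381.7]
orientation: [3.141, 0.0, 2.928]
force: [0.5, 1.8, 1.1]
finger_gap: 44.2
grip_force: 14.9
```

Request:
carry_out(plan=[0, 0, 0, 0, 38, 0, 0, 0, 0, 38, 0, 0, 3, 0, 38, 0, 0, 5, 0, 38, 0, 0, 5, 0, 38], force=30)

```text
clock: 3.9
tool_pos: [563.6, 241.0, 394.7]
orientation: [-3.141, -0.001, 2.928]
force: [0.0, 0.1, -2.3]
finger_gap: 44.3
grip_force: 29.8
```

Request:
carry_out(plan=[0, 0, 10, 0, 38, 0, 0, 15, 0, 38, 0, 0, 15, 0, 38, 0, 0, 20, 0, 38, 0, 0, 15, 0, 38])

```text
clock: 4.4
tool_pos: [563.6, 241.1, 471.6]
orientation: [3.141, 0.001, 2.928]
force: [-0.3, 0.4, -2.4]
finger_gap: 44.0
grip_force: 29.8
```

Request:
carry_out(plan=[-7, -30, 20, 2, 38, -7, -44, 20, 2, 38, -7, -44, 0, 2, 38, -7, -44, 0, 2, 38, -7, -44, 0, 2, 38])

```text
clock: 4.9
tool_pos: [527.8, 33.3, 510.8]
orientation: [3.141, 0.001, 3.104]
force: [0.9, -0.2, -2.1]
finger_gap: 43.4
grip_force: 29.8
```

Request:
carry_out(plan=[-7, -44, 0, 2, 38, -7, -44, 0, 2, 38, -7, -44, 0, 2, 38, -7, -44, 0, 2, 38, -7, -35, 0, 1.6, 38])

```text
clock: 5.4
tool_pos: [492.4, -178.6, 510.8]
orientation: [-3.141, 0.001, -3.014]
force: [-0.4, -0.8, -2.4]
finger_gap: 43.7
grip_force: 29.8
```

Request:
carry_out(plan=[0, -25, 0, 0, 38, 0, -11, 0, 0, 38, 0, 0, -20, 0, 38, 0, 0, -10, 0, 38, 0, 0, 0, 0, 38])

```text
clock: 5.9
tool_pos: [493.6, -210.5, 478.4]
orientation: [3.14, -0.003, -3.012]
force: [-1.0, -0.2, -1.5]
finger_gap: 43.9
grip_force: 29.8
```

```bash
python3 - <<'E'
from h import *
t=cam('top');s=cam('scene');st=read_state();p=st['tool_pos'];print(p,st['orientation'])
for c in(t,s): print(proj(c,[p[0],p[1],p[2]-141]),proj(c,[539,-206.3,234]),proj(c,[p[0],p[1],p[2]-155]))
a=cv2.resize(s['image'][170:310,165:305],(400,400),interpolation=2);b=cv2.resize(t['image'][155:275,340:460],(400,400),interpolation=2)
cv2.imwrite('pics/k.png',np.hstack([a,b])[:,:,::-1])
E
```

```text
[ 493.96173958 -210.93432768  479.95849857] [ 3.14129384e+00 -1.56247941e-04 -3.01172992e+00]
[413.85935113 230.11958231] [401.47821543 218.50060994] [412.36635471 231.31739798]
[201.88648075 192.30312692] [216.56160148 248.11260439] [203.35720962 198.1360691 ]
```

View pics/k.png

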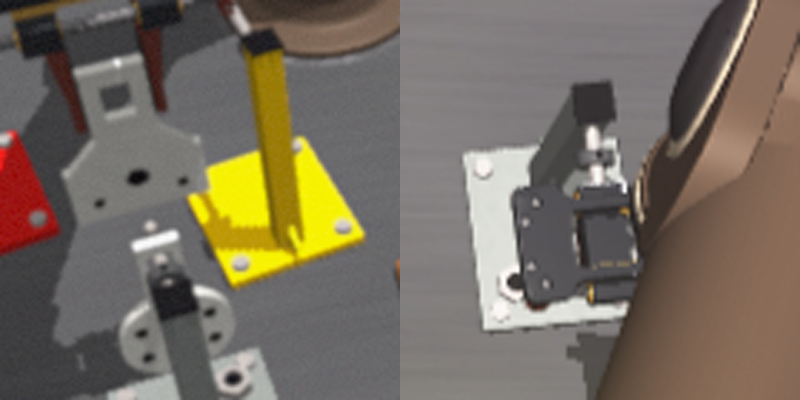

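The plate hangs upright in the grip with its slot at about (206,203) in the scene view. The tip is at about (217.5,249.5), with the round plate behind it. I measure slot and tip in the same image so the calibration error cancels.

```bash
python3 - <<'E'
from h import *
s=cam('scene');p=read_state()['tool_pos'];print(p)
g=cv2.cvtColor(s['image'],cv2.COLOR_RGB2GRAY)
k=6;G=cv2.resize(g[185:260,185:240],None,fx=k,fy=k,interpolation=cv2.INTER_CUBIC)
x0,y0=185,185
f=lambda q:(np.array(q)+.5)/k-.5+[x0,y0]
for th in(95,105,115):
  n,l,stt,cen=cv2.connectedComponentsWithStats((G<th).astype(np.uint8))
  for i in range(1,n):
    if 400<stt[i,4]<4000: print('dark',th,f(cen[i]),stt[i,:4]/k+[x0,y0,0,0],stt[i,4]/k/k)
print(g[244:256,210:226])
a=p+[0,0,-155];A=np.array([np.cos(.1275),np.sin(.1275),0]);Y=np.array([-A[1],A[0],0])
print('pred slot corners',[proj(s,a+Y*y+[0,0,z]).round(1) for y,z in((-10,0),(10,0),(10,-28),(-10,-28))],'ctr',proj(s,a+[0,0,-14]))
print('px per mm A,Y,z at slot',[proj(s,a+v)-proj(s,a) for v in(A,Y,np.array([0,0,1]))])
tp=np.array([539,-206.3,234]);print('at tip',proj(s,tp),[proj(s,tp+v)-proj(s,tp) for v in(A,Y,np.array([0,0,1]))])
E
```

```text
[ 493.98194259 -211.14039981  480.27505252]
dark 95 [204.7545045  203.22347973] [199.5        198.83333333  11.33333333  10.        ] 82.22222222222221
dark 95 [212.52356625 231.60036256] [208.83333333 228.66666667   8.33333333   6.66666667] 42.13888888888889
dark 95 [199.34465021 240.72242798] [197.83333333 239.5          4.           3.5       ] 11.25
dark 95 [236.60807151 255.62829541] [234.33333333 249.5          5.66666667  10.5       ] 25.63888888888889
dark 105 [234.07055906 202.56454764] [226.         195.          14.          14.83333333] 92.41666666666667
dark 105 [204.74698765 203.15217284] [199.16666667 198.5         12.16666667  10.5       ] 93.75
dark 105 [212.53882629 231.60267606] [208.66666667 228.5          8.83333333   7.        ] 49.30555555555555
dark 105 [228.39325069 232.91150138] [226.66666667 231.5          4.5          3.83333333] 13.444444444444445
dark 105 [199.35344828 240.72580157] [197.5        239.           4.66666667   4.33333333] 15.305555555555555
dark 105 [211.48935786 249.9033189 ] [208.33333333 246.66666667   8.           6.66666667] 25.6666666
[... 1073 characters left out ...]
 155 185 204 230 237]
 [103 101 104 106 107 115 122 145 169 189 214 233 241 243 249 250]
 [107 114 125 138 158 182 200 228 237 240 245 249 247 246 246 242]
 [119 154 190 218 233 239 243 248 248 246 247 243 235 225 212 189]
 [128 194 238 246 249 247 246 245 241 229 220 201 181 165 153 141]]
pred slot corners [array([197.9, 199.3]), array([208.5, 196.7]), array([211.2, 208. ]), array([200.8, 210.6])] ctr [204.64991289 203.72331141]
px per mm A,Y,z at slot [array([0.10978019, 0.3242577 ]), array([ 0.53376379, -0.13125183]), array([-0.10399751, -0.41204029])]
at tip [216.56160148 248.11260439] [array([0.11502563, 0.34775953]), array([ 0.50654938, -0.14038969]), array([-0.08806593, -0.3513137 ])]
```

The slot agrees with the predicted pose. The tip is at about (540,-205.4), the lateral error is about 0.2 mm and the gusset is at stand x of about -76. I lower to slot top ≈ 238.5 and feed along the bar.

Request:
carry_out(plan=[0, 0, -30, 0, 38, 0, 0, -30, 0, 38, 0, 0, -20, 0, 38, 0, 0, -6, 0, 38, 0, 0, 0, 0, 38])

```text
clock: 6.55
tool_pos: [493.9, -211.5, 393.8]
orientation: [3.141, -0.0, -3.013]
force: [-0.4, -0.1, -2.4]
finger_gap: 43.6
grip_force: 29.8
```

Request:
carry_out(plan=[9.9, 1.3, 0, 0, 38, 7.9, 1, 0, 0, 38, 5, 0.6, 0, 0, 38, 0, 0, 0, 0, 38, 0, 0, 0, 0, 38])

```text
clock: 7.05
tool_pos: [516.5, -208.8, 393.7]
orientation: [-3.142, -0.0, -3.013]
force: [0.7, -0.9, -1.9]
finger_gap: 43.8
grip_force: 29.8
```

```bash
python3 - <<'E'
from h import *
s=cam('scene');st=read_state();p=st['tool_pos'];print(p,st['orientation'],st['force'])
A=np.array([np.cos(.1275),np.sin(.1275),0]);Y=np.array([-A[1],A[0],0]);d=p-[540.06,-205.43,0];print('x',d@A-30,'y',d@Y,'S',p[2]-155.8)
print(proj(s,p+[0,0,-155.8]))
save(s,'pics/f.png',(175,200,80,75),7)
E
```

```text
[ 516.31252915 -208.92544702  393.68504525] [-3.14159029e+00 -2.36333689e-04 -3.01314228e+00] [-0.39105421 -0.30850539 -1.62490804]
x -53.99917277070181 y -0.447468306772952 S 237.88504524958506
[213.77587481 238.90184255]
```

View pics/f.png

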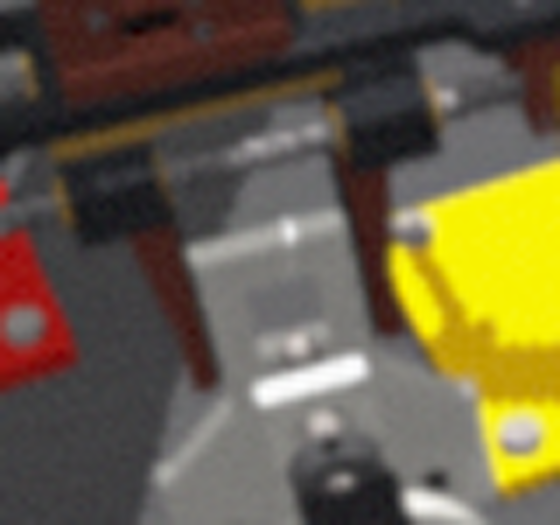

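The tip shows centred in the slot to within 1 mm: tip at local (300,345), where the slot axis predicts (297,344). The round plate is at stand x of about -12, so contact is due near gusset x of -20. I feed on with a 0.6 mm sideways correction.

Request:
carry_out(plan=[5, 1.2, 0, 0, 38, 8, 1, 0.3, 0, 38, 8, 1, 0, 0, 38, 5, 0.6, 0, 0, 38, 2, 0.3, 0, 0, 38])

```text
clock: 7.6
tool_pos: [545.2, -204.5, 393.7]
orientation: [-3.142, -0.0, -3.012]
force: [1.2, 0.1, -2.5]
finger_gap: 43.8
grip_force: 29.8
```

Request:
carry_out(plan=[2, 0.3, 0, 0, 38, 1, 0.1, 0, 0, 38, 1, 0.1, 0, 0, 38, 1, 0.1, 0, 0, 38, 0, 0, 0, 0, 38])

```text
clock: 8.1
tool_pos: [549.4, -204.2, 394.0]
orientation: [3.142, -0.0, -3.013]
force: [-0.1, -0.0, -2.0]
finger_gap: 43.6
grip_force: 29.8
```

Request:
carry_out(plan=[1, 0.1, 0, 0, 38, 1, 0.1, 0, 0, 38, 1, 0.1, 0, 0, 38, 1, 0.1, 0, 0, 38, 0, 0, 0, 0, 38])

```text
clock: 8.6
tool_pos: [553.6, -203.8, 394.0]
orientation: [-3.142, 0.0, -3.013]
force: [-1.5, -0.3, -2.1]
finger_gap: 43.8
grip_force: 29.8
```

Request:
carry_out(plan=[0, 0, -2, 0, 38, 0, 0, -2, 0, 38, 0, 0, -2, 0, 38, 0, 0, -2, 0, 38, 0, 0, -1, 0, 38])

```text
clock: 9.1
tool_pos: [553.4, -203.7, 384.6]
orientation: [3.141, -0.0, -3.013]
force: [0.6, 1.1, -2.0]
finger_gap: 43.8
grip_force: 29.8
```

Request:
carry_out(plan=[1, 0.1, 0, 0, 38, 1, 0.1, 0, 0, 38, 1, 0.1, 0, 0, 38, 1, 0.1, 0, 0, 38, 0, 0, 0, 0, 38])

```text
clock: 9.6
tool_pos: [557.6, -203.3, 385.0]
orientation: [-3.142, 0.0, -3.013]
force: [-0.9, 0.1, -2.9]
finger_gap: 43.8
grip_force: 29.8
```

Request:
carry_out(plan=[1, 0.1, 0, 0, 38, 1, 0.1, 0, 0, 38, 1, 0.1, 0, 0, 38, 0, 0, 0, 0, 38])

```text
clock: 10.0
tool_pos: [560.6, -203.1, 385.0]
orientation: [-3.141, 0.0, -3.013]
force: [0.1, -0.5, -1.9]
finger_gap: 44.2
grip_force: 29.8
```

Request:
carry_out(plan=[1, 0.1, 0, 0, 38, 1, 0.1, 0, 0, 38, 0, 0, 0, 0, 38])

```text
clock: 10.3
tool_pos: [562.6, -202.8, 385.0]
orientation: [-3.142, 0.0, -3.013]
force: [0.3, 0.0, -2.1]
finger_gap: 44.3
grip_force: 29.8
```

Request:
carry_out(plan=[1, 0.1, 0, 0, 38, 1, 0.1, 0, 0, 38, 0, 0, 0, 0, 38])

```text
clock: 10.6
tool_pos: [564.3, -202.7, 384.9]
orientation: [3.141, -0.001, -3.013]
force: [-2.0, 0.5, -1.7]
finger_gap: 43.8
grip_force: 29.8
```

Request:
carry_out(plan=[0.5, 0.1, 0, 0, 38, 0, 0, 0, 0, 38])

```text
clock: 10.8
tool_pos: [564.4, -202.8, 384.8]
orientation: [3.141, -0.001, -3.013]
force: [-6.1, -0.9, -0.5]
finger_gap: 43.6
grip_force: 29.8
```

Against the collar at about 6 N. I hold it a moment.

Request:
carry_out(plan=[0, 0, 0, 0, 38, 0, 0, 0, 0, 38])

```text
clock: 11.0
tool_pos: [564.4, -202.8, 384.8]
orientation: [3.141, -0.001, -3.013]
force: [-4.6, 0.1, -0.8]
finger_gap: 43.7
grip_force: 29.8
```

Request:
carry_out(plan=[0.2, 0, 0, 0, 38, 0, 0, 0, 0, 38, 0, 0, 0, 0, 38, 0, 0, 0, 0, 38])

```text
clock: 11.4
tool_pos: [564.5, -202.7, 384.8]
orientation: [3.141, -0.002, -3.013]
force: [-5.2, -0.2, 0.8]
finger_gap: 43.7
grip_force: 29.8
```

Request:
carry_out(plan=[0.3, 0, 0, 0, 38, 0, 0, 0, 0, 38, 0, 0, 0, 0, 38])

```text
clock: 11.7
tool_pos: [564.6, -202.8, 384.8]
orientation: [3.141, -0.002, -3.014]
force: [-6.4, 0.3, 0.8]
finger_gap: 43.8
grip_force: 29.8
```

Pressed home at about 6 N. I ease off and let it down onto the bar.

Request:
carry_out(plan=[-0.5, 0, 0, 0, 38, -0.5, -0.1, 0, 0, 38, 0, 0, -1, 0, 38, 0, 0, -1, 0, 38, 0, 0, 0, 0, 38])

```text
clock: 12.2
tool_pos: [564.3, -202.7, 382.8]
orientation: [3.142, -0.0, -3.013]
force: [-4.2, -0.2, -1.8]
finger_gap: 43.8
grip_force: 29.8
```

Request:
carry_out(plan=[0, 0, -0.5, 0, 38, 0, 0, -0.5, 0, 38, 0, 0, 0, 0, 38])

```text
clock: 12.5
tool_pos: [564.3, -202.8, 381.9]
orientation: [3.142, -0.0, -3.013]
force: [-5.4, -0.7, 0.9]
finger_gap: 43.9
grip_force: 29.8
```

Request:
carry_out(plan=[-0.4, 0, 0, 0, 38, 0, 0, 0, 0, 38, 0, 0, 0, 0, 38])

```text
clock: 12.8
tool_pos: [564.1, -202.7, 381.9]
orientation: [-3.141, 0.0, -3.013]
force: [-2.8, -0.3, -1.2]
finger_gap: 43.6
grip_force: 29.8
```

Request:
carry_out(plan=[0, 0, -0.5, 0, 38, 0, 0, 0, 0, 38])

```text
clock: 13.0
tool_pos: [564.1, -202.6, 381.5]
orientation: [-3.142, 0.0, -3.013]
force: [-3.8, -0.7, -0.4]
finger_gap: 44.2
grip_force: 29.8
```

Request:
carry_out(plan=[-0.3, 0, -0.4, 0, 38, 0, 0, 0, 0, 38])

```text
clock: 13.2
tool_pos: [564.0, -202.5, 381.1]
orientation: [-3.141, 0.001, -3.013]
force: [-0.8, -0.1, -1.2]
finger_gap: 43.7
grip_force: 29.8
```

Request:
carry_out(plan=[0, 0, -0.5, 0, 38, 0, 0, 0, 0, 38])

```text
clock: 13.4
tool_pos: [563.9, -202.5, 380.5]
orientation: [3.142, 0.001, -3.013]
force: [-0.4, -0.1, -2.2]
finger_gap: 43.5
grip_force: 29.8
```

Request:
carry_out(plan=[0, 0, -0.5, 0, 38, 0, 0, 0, 0, 38])

```text
clock: 13.6
tool_pos: [563.9, -202.5, 380.3]
orientation: [3.142, 0.001, -3.013]
force: [-1.2, -0.4, 0.1]
finger_gap: 44.1
grip_force: 29.8
```

Request:
carry_out(plan=[0, 0, -0.4, 0, 38, 0, 0, 0, 0, 38])

```text
clock: 13.8
tool_pos: [563.9, -202.5, 380.2]
orientation: [3.142, 0.001, -3.013]
force: [-2.0, 2.4, 4.1]
finger_gap: 44.0
grip_force: 29.8
```

Resting on the bar. I ease up slightly and open gently.

Request:
carry_out(plan=[0, 0, 0.4, 0, 38, 0, 0, 0, 0, 44, 0, 0, 0, 0, 45, 0, 0, 0, 0, 46, 0, 0, 0, 0, 48], force=5)

```text
clock: 14.3
tool_pos: [563.6, -202.8, 379.9]
orientation: [-3.142, -0.0, -3.013]
force: [-0.6, -0.1, -0.2]
finger_gap: 47.8
grip_force: 0.0
```

Request:
carry_out(plan=[0, 0, 0, 0, 52, 0, 0, 0, 0, 58, 0, 0, 0, 0, 64, 0, 0, 0, 0, 64, 0, 0, 0, 0, 64])

```text
clock: 14.8
tool_pos: [563.7, -202.7, 380.1]
orientation: [-3.142, 0.0, -3.013]
force: [-0.6, -0.2, -0.3]
finger_gap: 64.1
grip_force: 0.0
```

```bash
python3 - <<'E'
from h import *
s=cam('scene');save(s,'pics/e.png',(180,220,80,75),7)
st=read_state();print(st['tool_pos'],st['force'],st['finger_gap'])
E
```

```text
[ 563.70834983 -202.67303336  380.06760986] [-0.13437919  0.2051757  -0.3085599 ] 64.0938640300739
```

View pics/e.png

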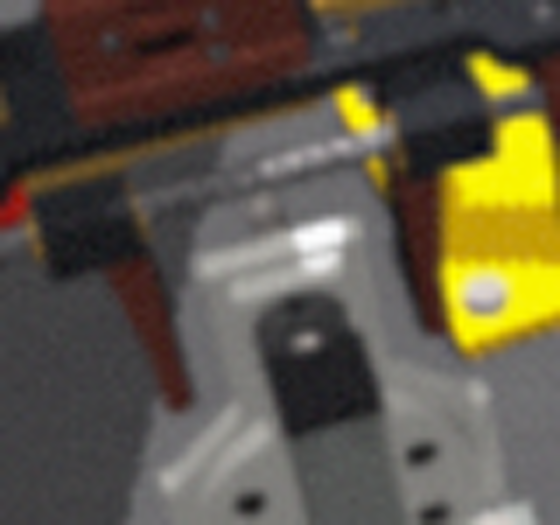

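The view shows the gusset tab (280,247) directly in front of the round tab (288,277), about 8 mm apart, behind the tip, with the fingers open and clear. I retreat upward.

Request:
carry_out(plan=[0, 0, 5, 0, 64, 0, 0, 15, 0, 64, 0, 0, 30, 0, 64, 0, 0, 40, 0, 64, 0, 0, 40, 0, 64])

```text
clock: 15.35
tool_pos: [563.4, -202.7, 511.7]
orientation: [3.142, -0.0, -3.013]
force: [2.2, -0.1, 0.2]
finger_gap: 64.1
grip_force: 0.0
```

Request:
carry_out(plan=[-40, 0, 20, 0, 64, -45, 0, 0, 0, 64, -40, 0, 0, 0, 64, 0, 0, 0, 0, 64, 0, 0, 0, 0, 64])

```text
clock: 15.85
tool_pos: [438.2, -202.8, 531.1]
orientation: [3.142, 0.003, -3.014]
force: [0.6, 0.6, -0.3]
finger_gap: 63.5
grip_force: 0.0
```

```bash
python3 - <<'E'
from h import *
s=cam('scene');t=cam('top')
a=cv2.resize(s['image'][230:300,185:255],(400,400),interpolation=2);b=cv2.resize(t['image'][170:240,360:430],(400,400),interpolation=2)
cv2.imwrite('pics/z.png',np.hstack([a,b])[:,:,::-1])
E
```

```text
(no output)
```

View pics/z.png

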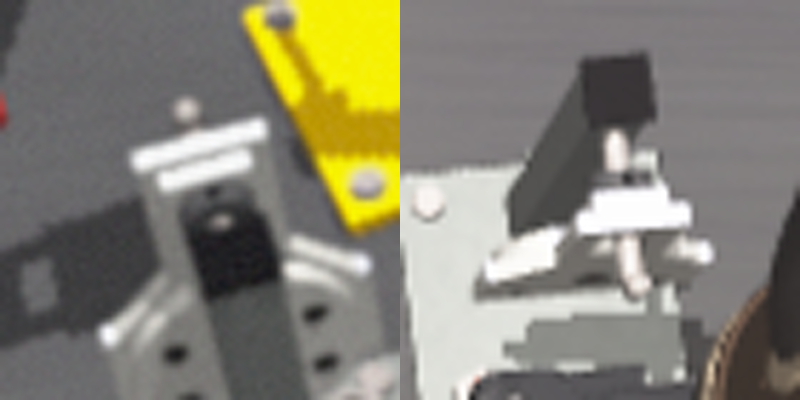

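Both plates hang close together on the bar, against the collar and behind the tip: tabs at (200,150) in the scene crop and (635,205) in the top crop, with the robot clear. I hand in.

```bash
python3 -c "
from bench import *
print(hand_in())"
```

```text
the job is handed in; nothing more can be done
None
```

The job is handed in, though no verdict came back: the gusset template hangs in front of the round one, pressed against the collar at about 6 N, let down behind the tip and released, with both hanging freely and close together in the last pictures.

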